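# Hang the last dice pack on the locking display peg

### The job

Fill the locking peg of the blue counter stand: hang the loose blue dice pack (not the red one) by the slot in its tab, sliding it straight back along the twin-wire peg so that it swings the white ticket flap up and pushes back the packs already hanging there, until the flap drops shut behind its tab. Then draw the pack forward until its tab bears against the shut flap, with a light tug you can feel, to prove it is locked in, and let go so that it hangs quietly on the peg behind the flap. The clamshells are thin: push and tug gently, never harder than about 12 N, and leave the other things on the counter where they are.

Things in the scene. Friction and masses are not known exactly. Their poses are not given: they have to be found in the camera images.
- pack: Loose BLUE dice pack: self-standing clear clamshell, blue card, yellow dice, 80 to 170 g. Body 28 deep (x) x 56 wide (y) x 85 mm tall; origin at the centre of its underside, z up. A blue hang tab stands on its top at mid-depth. Front and back alike for hanging. Grasp the body from above across its 56 mm, tool centre 10 to 12 mm below the body's top, so that peg and flap pass between the fingers.
- pack_slot (a point): Centre of the slot in the blue pack's tab, 92.5 mm above the pack's origin on its vertical axis. The tab is 3 mm thick (x), 34 mm wide (y), from 85 to 101.5 mm above the origin; the slot goes through it along x, 26 mm wide (y) x 8 mm high, with 3.5 mm of tab below it and 5 mm above.
- stand: Counter stand, fixed: plywood base 170 x 120 x 12 mm with an upright blue panel 110 mm wide, top 192 mm above the counter. Origin at the centre of the base's underside; z up, x from the peg's nose to the panel (away from the robot, turned by the stand's yaw), y left. It carries peg, flap and row. Panel face 132 mm behind peg_nose.
- peg_nose (a point): Foremost point of the peg, on its centre line, 150 mm above the counter; axes as the stand. The level peg is a U-loop of 5 mm wire running along +x to the panel: outside width 20 mm (a rounded nose over the first 10 mm), 5 mm high, 10 mm gap between the wires. Slot play on it: 3 mm each side, 1.5 mm up and down; a hanging pack rests with its slot centre 1.5 mm below the centre line.
- peg_line (a point): A point on the peg's centre line 30 mm behind peg_nose. Two blue packs like pack already hang farther back and slide as one at 2 to 4 N; not measured. A new pack meets them with its slot 37 to 47 mm behind peg_nose and pushes them on; at 57 mm they are hard back: a stiff stop. Two 4 mm wires at y = +-15 mm run 18 mm over the centre line; nothing is over 23 mm above it.
- flap (a joint): Swing of the white gravity flap in rad: 0 hanging shut, up to 1.35 lifted. 3 mm thick plate, 22 mm wide, with a 7 mm tongue between the peg's wires; it hangs 19 mm down from a pin 18 mm above the peg's centre line. Swings inward only (lower end to the panel), lifted about 1 rad by a tab pushed in; 50 g, falls shut in 0.4 s, stops at vertical, where it bars the tab's way out.
- rail_end (a point): Front end of the upper wires, 12 mm behind peg_nose, 18 mm above the peg's centre line. The flap's grey clip is clamped tight on these wires where the staff left it, its pin 20 to 32 mm behind peg_nose: not measured. The flap drops off a tab whose slot centre is 20 mm behind the pin (40 to 52 mm behind peg_nose); a tab drawn back on the shut flap stops 3 mm behind the pin (23 to 35 mm).
- red_pack: Pack of the same make with RED card and white dice, standing on the counter: not for this peg, leave it. Origin as pack. The blue and the red pack may stand in either place.
- sand_timer: Wooden sand timer, 36 x 36 x 85 mm, standing; origin at the centre of its underside. Bystander.
- counter_bell: Chromed call bell, 87 mm across, 58 mm high; origin at the centre of its underside. Bystander.
- paint_pot_0: Hobby paint pot with a white cap, 30 mm across, 46 mm high; origin at the centre of its underside. Bystander.
- paint_pot_1: Hobby paint pot with a black cap, 30 mm across, 46 mm high; origin at the centre of its underside. Bystander.
- note_pad: Flat pad of order slips, 78 x 104 x 12 mm; origin at the centre of its underside. Bystander.
- tuck_box_b: Blue tuck box of cards, 92 mm high, standing behind on the left; origin at the centre of its underside. Bystander.
Not all that is in view belongs to the job. Leave any pink look-alike of the pack alone.

How it is judged (in metres and radians):
On the way, in this order (a step that is already met when the one before it is completed fails the run):
1. the blue pack's slot is threaded on the peg's nose, still in front of the shut flap (x of pack_slot in the frame of peg_nose between 0.004 and 0.016 m and y of pack_slot in the frame of peg_nose between -0.006 and 0.006 m and z of pack_slot in the frame of peg_nose between -0.005 and 0.005 m and value of joint flap below 0.15 rad), for 0.06 s.
2. the pack's tab is behind the flap, and the flap, lifted by it, has dropped shut (x of pack_slot in the frame of peg_nose between 0.0365 and 0.062 m and y of pack_slot in the frame of peg_nose between -0.006 and 0.006 m and z of pack_slot in the frame of peg_nose between -0.005 and 0.005 m and value of joint flap below 0.15 rad), for 0.06 s.
3. the tab is drawn forward against the shut flap with a light tug (over 2 N) (x of pack_slot in the frame of peg_nose between 0.0205 and 0.0375 m and y of pack_slot in the frame of peg_nose between -0.006 and 0.006 m and z of pack_slot in the frame of peg_nose between -0.005 and 0.005 m and value of joint flap below 0.15 rad and contact force between pack and flap_c0 above 2 N), for 0.2 s.
At the end, for the whole second after the job is handed in: The blue pack hangs at rest and upright (within 0.2 rad) on the peg, its slot centre 20.5 to 60 mm behind the peg's nose (behind the flap, wherever that is clamped) and within 6 mm sideways and 5 mm in height of the peg's centre line; the flap hangs shut (within 0.15 rad); the fingers have let go (x of pack_slot in the frame of peg_nose between 0.0205 and 0.06 m and y of pack_slot in the frame of peg_nose between -0.006 and 0.006 m and z of pack_slot in the frame of peg_nose between -0.005 and 0.005 m and value of joint flap below 0.15 rad and angle between pack's own z axis and vertical below 0.2 rad and linear speed of pack below 0.02 m/s and angular speed of pack below 0.3 rad/s and contact force between pack and the fingers below 0.1 N); the robot touches nothing.
It fails at once if the blue pack is pressed harder than 15 N against the peg, the flap or the hanging packs (contact force between pack and stand above 15 N).
It fails at once if the robot itself presses the stand, the peg, the flap or the hanging packs harder than 10 N (contact force between the arm and stand above 10 N).
It fails at once if the fingers press the stand, the peg, the flap or the hanging packs harder than 10 N (contact force between the fingers and stand above 10 N).
It fails at once if the red pack or another bystander is shifted by more than 20 mm (distance of any of red_pack, sand_timer, counter_bell, paint_pot_0, paint_pot_1, tuck_box_b, note_pad from where it was at the start of the episode above 0.02 m).
It also fails if it takes over 64 s, if anything falls off the work surface, if the arm or the gripper's body presses on something with over 40 N, if the wrist force passes 120 N, or if a joint passes its speed limit or range.

### The arm

A 7-joint arm with a two-finger parallel gripper is mounted at the origin on a cart in front of the work surface, level with it; the furniture and walls round the work are solid. World frame = base frame: x ahead of the robot, y to its left, z up, the work surface at z = 0. Lengths are in m, angles in degrees, forces in N, time in s.
With the tool pointing down it reaches from about 0.425 to 0.975 m from the base axis. Payload 16.7 kg.
Tool frame: the origin (TCP) lies between the finger pads, 19 mm behind the fingertips; this is the grasp point; z points along the fingers, y is the line along which they close (so a half turn about z gives the same grasp; the last joint's range is limited). The gripper opens to 85 mm and grips with 20 to 120 N. Pads are 22 mm wide; open, the fingers measure 114 mm over their backs; the gripper's body (76 mm by 85 mm) begins 54 mm behind the grasp point. The pads swing forward as they close: fully open they stand 13 mm farther back than shut.
Start: joints at [-81.847, 24.414, 4.234, 92.017, -1.954, 63.644, -3.845], TCP at [0.194, 0.646, 0.25] pointing down, gripper open.
Joint ranges: [-163.25, 163.25], [-28.42, 122.38], [-70.27, 78.77], [12.13, 141.07], [-58.53, 238.53], [9.26, 117.41], [-156.51, 156.51]. Speed limits (degrees/s): [108.29, 108.29, 136.94, 136.94, 172.46, 172.46, 172.46].

### API

Orientations are given as a 3x3 rotation matrix whose columns are the frame's x, y, z axes.
In Python, from cell import bot gives the robot as it stands. The module is installed in compiled form; this text tells all that it offers.
- The arm moves only by the tool arm_command, never from a script. Its argument "deltas" is a list of rows, each a list of 3 entries, a list of its own where there are three numbers: the shift along the tool's x, y, z in units of 40 mm (1.0 is 40 mm), then the turn about the tool's z in units of 6 degrees (1.0 is 6 degrees), then the finger opening in mm, from 0 to 85.4. In form: [[[x, y, z], yaw, grip], ...]. A call has 1 to 5 rows; each row is the pose to reach, as a shift and turn from the pose commanded when the call began, along the tool's axes at that moment; what a row does not reach only later rows make up. A row lasts 1/8 s, in which the tool goes at most 62.5 mm and 10.7 degrees, less where a joint would pass 70% of its speed; a pose out of reach is approached as far as the arm can. A call with a gripper value outside its range is refused whole. The fingers move at their own pace and stop on an object; "grip_force" is the grip in N (left out, the last holds). Time passes only in rows, so rows that repeat a pose let the fingers close. It gives the time, the measured TCP pose, the force, the opening and the grip force at its end, in the units of the state.
- bot.get_state(): the state, without advancing time (a new reading comes with each control period).
- bot.grab_frame(name): name is "scene" or "top"; returns the picture (400x640x3 uint8, red, green, blue); there is no depth.
- bot.get_calibration(name): a dict with "K" (3x3 intrinsics, pixels), "R" (3x3) and "t" (3): a world point X has camera coordinates R X + t. Camera axes: x right, y down, z forward; pixel columns grow to the right and rows downward; lengths in m; the calibration is good to about 2 mm. A picture is of the moment at which its call begins. get_calibration takes no time and is no camera call.
- bot.job_done(): hands the job in; it is judged then, once.
The state is a dict: "time_s": time; "joints": joint angles; "joint_vel": joint speeds; "tau": joint torques, N m; "eef_pos": TCP position; "tcp_rot": TCP orientation; "wrist_force": force on the tool from outside, world axes, zero at the start; "moment": the same for the moment, N m; "opening": finger opening in m; "grip_force": force on a finger pad.
Only numpy, scipy, OpenCV 4.12 (cv2) and the standard library are available. Lean on these libraries where they do the work, as an engineer would, in place of code of your own. Each camera call takes 0.05 s, during which the arm holds its last target. There are 200 camera calls.

## Working session

There is one attempt and no reset: what is moved stays moved. The work goes in short steps, Python scripts to look and compute and a tool call to move; the robot and the scene stay as the last step left them, time stands still between calls to the robot, and variables do not carry over. Pictures are saved under pics/ and viewed, at most 10 in all, crops included, and the job is handed in when it is done.

Besides the shell and the picture viewer there is one more tool, called after "Request:" in YAML: its name, and indented under it one key for each argument. arm_command: Moves the arm, as the interface text tells. Its arguments: {"type":"object","properties":{"deltas":{"type":"array","items":{"type":"array"}},"grip_force":{"type":"number"}},"required":["deltas"]}

```bash
mkdir -p pics; python3 - <<'E'
from cell import bot
import cv2
for n in("scene","top"):
    f=bot.grab_frame(n); cv2.imwrite(f"pics/{n}0.png",f[:,:,::-1]); c=bot.get_calibration(n); print(n,c["K"].round(1).tolist(),c["R"].round(3).tolist(),c["t"].round(3).tolist())
s=bot.get_state();print(s["eef_pos"],s["tcp_rot"],s["opening"],s["wrist_force"])
E
```

```text
scene [[396.4, 0.0, 321.1], [0.0, 396.4, 193.9], [0.0, 0.0, 1.0]] [[0.697, -0.717, 0.0], [-0.359, -0.35, -0.865], [0.62, 0.603, -0.501]] [-0.329, 0.315, 0.572]
top [[376.3, 0.0, 321.3], [0.0, 376.3, 198.6], [0.0, 0.0, 1.0]] [[0.073, -0.997, 0.001], [-0.974, -0.072, -0.213], [0.213, 0.015, -0.977]] [-0.013, 0.545, 0.85]
[0.1940941  0.64612668 0.24936254] [[-9.57732574e-01  2.87659961e-01 -2.52925095e-04]
 [ 2.87660056e-01  9.57731848e-01 -1.18324828e-03]
 [-9.81387349e-05 -1.20599186e-03 -9.99999268e-01]] 0.08570609215795319 [0.16226325 0.434595   0.10109212]
```

View pics/scene0.png

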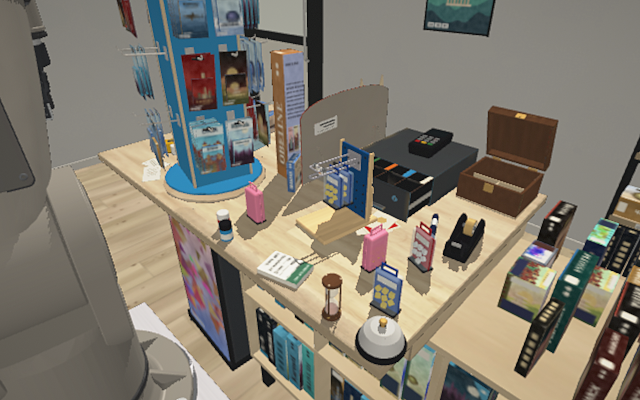

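View pics/top0.png

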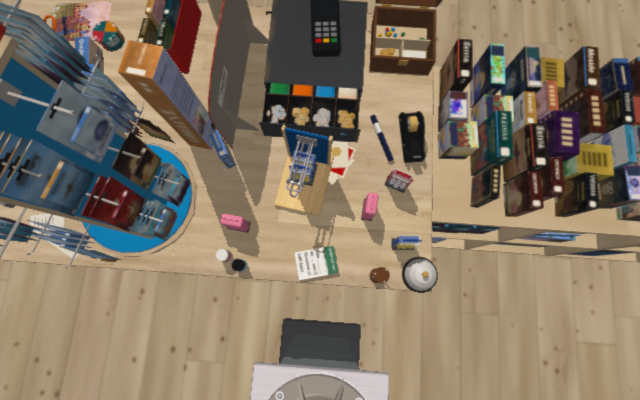

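Scene: the blue pack is at (387,290), red at (424,247), stand peg at about (335,165), bell at (381,340) and timer at (332,297). Top: the blue pack is at (407,242) and the peg at about (300,165). Next I'll enlarge the crops.

```bash
python3 - <<'E'
import cv2,numpy as np
s=cv2.imread("pics/scene0.png");t=cv2.imread("pics/top0.png")
def crop(i,x,y,w,h,W,H): return cv2.resize(i[y:y+h,x:x+w],(W,H),interpolation=cv2.INTER_CUBIC)
a=np.hstack([crop(s,300,130,80,60,400,300),crop(t,265,120,80,60,400,300)])
b=np.hstack([crop(s,350,255,80,60,400,300),crop(t,370,215,80,60,400,300)])
cv2.imwrite("pics/c1.png",np.vstack([a,b]))
E
```

```text
(no output)
```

View pics/c1.png

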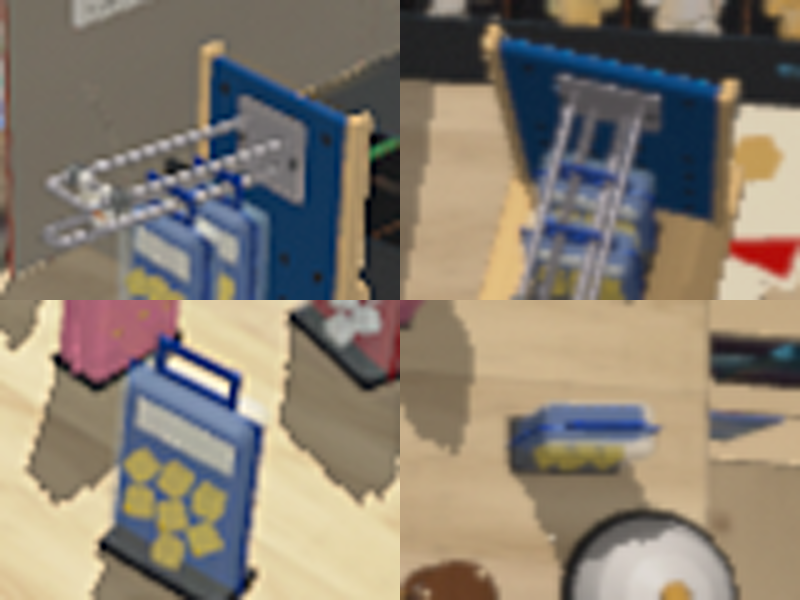

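The crops show the pack's dark-blue tab loop: scene corners are near (382.6,262.6) and (398.4,270.6). The panel's top edge and the peg are clear, but the top crop cut off the nose. I'll enlarge the nose areas more.

```bash
cat > h.py <<'E'
from cell import bot
import numpy as np,cv2
C={n:bot.get_calibration(n) for n in("scene","top")}
def ray(n,p):
    c=C[n];R=np.array(c["R"]);d=R.T@np.linalg.solve(np.array(c["K"]),[p[0],p[1],1.]);return -R.T@np.array(c["t"]),d/np.linalg.norm(d)
def plane(n,p,z): o,d=ray(n,p);return o+d*(z-o[2])/d[2]
def tri(ps,pt):
    o1,d1=ray("scene",ps);o2,d2=ray("top",pt)
    a=np.linalg.lstsq(np.c_[d1,-d2],o2-o1,rcond=None)[0];P,Q=o1+a[0]*d1,o2+a[1]*d2
    return (P+Q)/2,np.linalg.norm(P-Q)
def proj(n,X): c=C[n];q=np.array(c["K"])@(np.array(c["R"])@np.asarray(X)+c["t"]);return q[:2]/q[2]
E
python3 - <<'E'
import cv2,numpy as np
s=cv2.imread("pics/scene0.png");t=cv2.imread("pics/top0.png")
def crop(i,x,y,w,h,W,H): return cv2.resize(i[y:y+h,x:x+w],(W,H),interpolation=cv2.INTER_NEAREST)
a=np.hstack([crop(s,303,155,40,30,400,300),crop(t,280,165,40,30,400,300)])
b=np.hstack([crop(s,370,255,40,30,400,300),crop(t,390,230,40,30,400,300)])
cv2.imwrite("pics/c2.png",np.vstack([a,b]))
E
```

```text
(no output)
```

View pics/c2.png

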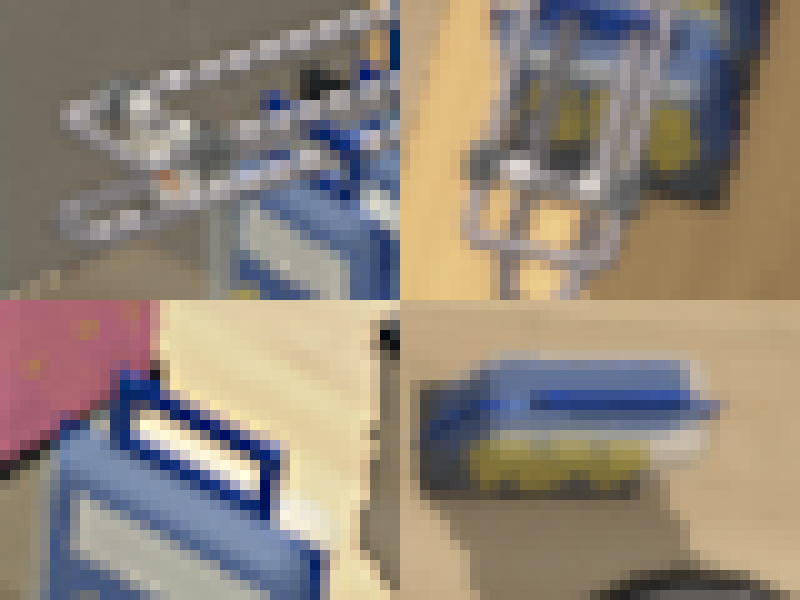

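```bash
python3 - <<'E'
from h import *
pr=lambda *a:print(*[np.round(x,4) if not isinstance(x,str) else x for x in a])
L=plane("scene",(381.5,262.2),.1015);R=plane("scene",(397.6,269.8),.1015)
pr("tab",L,R,np.linalg.norm(L-R),proj("top",L),proj("top",R),tri((397.6,269.8),(421.3,240.2)))
a=tri((342.1,139.9),(284.5,127.5));b=tri((368.5,154.5),(328.9,138.5));pr("panel",a[0],a[1],b[0],b[1],np.linalg.norm(a[0]-b[0]),np.degrees(np.arctan2(*(b[0]-a[0])[:2])))
a=plane("top",(284.5,127.5),.192);b=plane("top",(328.9,138.5),.192);pr(a,b,np.linalg.norm(a-b))
n=plane("scene",(309.3,176.7),.15);pr("nose",n,proj("top",n))
r=plane("top",(293.8,189.3),.168);pr("rail",r,proj("scene",r))
pr("tri rail",tri((309.3,166.2),(293.8,189.3)))
# crop of nose in top + pack masks
t=cv2.imread("pics/top0.png");s=cv2.imread("pics/scene0.png")
c=lambda i,x,y:cv2.resize(i[y:y+30,x:x+40],(400,300),interpolation=cv2.INTER_NEAREST)
cv2.imwrite("pics/c3.png",np.hstack([c(t,275,175),c(t,390,230)]))
for nm,i,(x,y,w,h) in(("scene",s,(360,258,50,65)),("top",t,(385,232,45,22))):
    hsv=cv2.cvtColor(i,cv2.COLOR_BGR2HSV);m=cv2.inRange(hsv,(100,90,40),(130,255,255));k=np.zeros_like(m);k[y:y+h,x:x+w]=m[y:y+h,x:x+w]
    q=cv2.findNonZero(k);print(nm,cv2.boundingRect(q),cv2.minAreaRect(q))
    dark=cv2.inRange(hsv,(105,190,40),(130,255,255));k=np.zeros_like(m);k[y:y+h,x:x+w]=dark[y:y+h,x:x+w];q=cv2.findNonZero(k)
    print("dark",cv2.boundingRect(q),cv2.minAreaRect(q))
E
```

```text
Traceback (most recent call last):
ValueError: setting an array element with a sequence. The requested array has an inhomogeneous shape after 1 dimensions. The detected shape was (2,) + inhomogeneous part.
```

```bash
python3 - <<'E'
from h import *
np.set_printoptions(precision=4,suppress=True)
pr=print
L=plane("scene",(381.5,262.2),.1015);R=plane("scene",(397.6,269.8),.1015)
pr("tab",L,R,np.linalg.norm(L-R),proj("top",L),proj("top",R),tri((397.6,269.8),(421.3,240.2)))
a=tri((342.1,139.9),(284.5,127.5));b=tri((368.5,154.5),(328.9,138.5));pr("panel",a[0],a[1],b[0],b[1],np.linalg.norm(a[0]-b[0]),np.degrees(np.arctan2(*(b[0]-a[0])[:2])))
a=plane("top",(284.5,127.5),.192);b=plane("top",(328.9,138.5),.192);pr(a,b,np.linalg.norm(a-b))
n=plane("scene",(309.3,176.7),.15);pr("nose",n,proj("top",n))
r=plane("top",(293.8,189.3),.168);pr("rail",r,proj("scene",r))
pr("tri rail",tri((309.3,166.2),(293.8,189.3)))
t=cv2.imread("pics/top0.png");s=cv2.imread("pics/scene0.png")
c=lambda i,x,y:cv2.resize(i[y:y+30,x:x+40],(400,300),interpolation=cv2.INTER_NEAREST)
cv2.imwrite("pics/c3.png",np.hstack([c(t,275,175),c(t,390,230)]))
for nm,i,(x,y,w,h) in(("scene",s,(360,258,50,65)),("top",t,(385,232,45,22))):
    hsv=cv2.cvtColor(i,cv2.COLOR_BGR2HSV);m=cv2.inRange(hsv,(100,90,40),(130,255,255));k=np.zeros_like(m);k[y:y+h,x:x+w]=m[y:y+h,x:x+w]
    q=cv2.findNonZero(k);print(nm,cv2.boundingRect(q),cv2.minAreaRect(q))
    dark=cv2.inRange(hsv,(105,190,40),(130,255,255));k=np.zeros_like(m);k[y:y+h,x:x+w]=dark[y:y+h,x:x+w];q=cv2.findNonZero(k)
    print("dark",cv2.boundingRect(q),cv2.minAreaRect(q))
E
```

```text
tab [ 0.4557 -0.1656  0.1015] [ 0.4588 -0.1978  0.1015] 0.032300063955871504 [403.8491 239.287 ] [418.194  238.9698] (array([ 0.4546, -0.202 ,  0.1071]), np.float64(0.0034218173073008486))
panel [0.6647 0.1155 0.192 ] 0.0015251492259086895 [0.647  0.0196 0.1899] 0.003164589957338708 0.09759575852268644 -169.56672130792595
[0.6653 0.115  0.192 ] [0.6474 0.0184 0.192 ] 0.09822246878779055
nose [0.5305 0.0934 0.15  ] [290.3917 193.7872]
rail [0.5368 0.0852 0.168 ] [313.8083 169.6932]
tri rail (array([0.5308, 0.087 , 0.1787]), np.float64(0.008649001882125737))
scene (373, 262, 29, 52) ((387.28875732421875, 287.3130187988281), (27.03921890258789, 49.915916442871094), 3.9451863765716553)
dark (382, 263, 20, 50) ((395.403076171875, 285.48956298828125), (51.50361633300781, 13.622411727905273), 69.59011840820312)
top (393, 237, 27, 7) ((405.8134765625, 239.54159545898438), (5.024881839752197, 26.167312622070312), 84.5596694946289)Traceback (most recent call last):
  File "<stdin>", line 18, in <module>
cv2.error: OpenCV(4.12.0) /io/opencv/modules/imgproc/src/convhull.cpp:143: error: (-215:Assertion failed) total >= 0 && (depth == CV_32F || depth == CV_32S) in function 'convexHull'
```

View pics/c3.png

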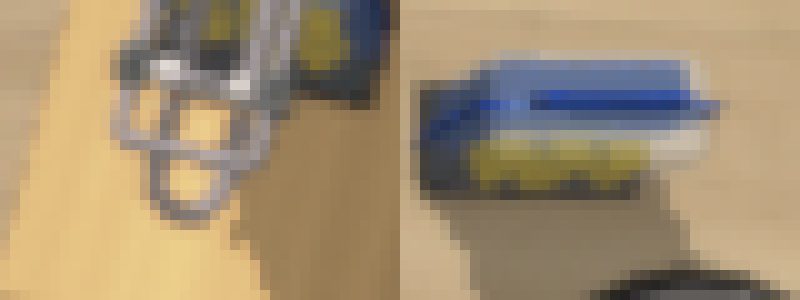

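```bash
python3 - <<'E'
from h import *
np.set_printoptions(precision=4,suppress=True)
n=plane("top",(293,196.2),.15);print("nose top",n,proj("scene",n))
for z in(.085,.093):
    a=plane("top",(390+7-.5,230+10.3-.5),z);b=plane("top",(390+31.8-.5,230+10.8-.5),z);print("card",z,a,b,(a+b)/2,np.linalg.norm(a-b),np.degrees(np.arctan2((b-a)[0],-(b-a)[1])))
a=plane("top",(390+13-.5,239.8),.0985);b=plane("top",(390+29-.5,239.9),.0985);print("tab top",a,b,(a+b)/2)
# wires: rails left & right, front ends, rear ends at panel plate
for nm,pf,pr,z in(("Lrail",(286.6,184),(297.5,138),.168),("Rrail",(303.3,184),(315.5,140),.168)):
    f=plane("top",pf,z);r=plane("top",pr,z);print(nm,f,r,np.degrees(np.arctan2((r-f)[1],(r-f)[0])))
# subpixel: rail/peg brightness profiles in top rows
t=cv2.cvtColor(cv2.imread("pics/top0.png"),cv2.COLOR_BGR2HSV)
for r in range(186,199):print(r,t[r,284:306,1].tolist())
E
```

```text
nose top [0.5256 0.0872 0.15  ] [309.6414 178.343 ]
card 0.085 [ 0.4553 -0.1524  0.085 ] [ 0.4583 -0.2091  0.085 ] [ 0.4568 -0.1807  0.085 ] 0.05677734539407775 3.0665629241083883
card 0.093 [ 0.4543 -0.1508  0.093 ] [ 0.4573 -0.207   0.093 ] [ 0.4558 -0.1789  0.093 ] 0.056250513487458506 3.0665629241083425
tab top [ 0.4547 -0.1633  0.0985] [ 0.4571 -0.1993  0.0985] [ 0.4559 -0.1813  0.0985]
Lrail [0.5472 0.1016 0.168 ] [0.6529 0.0874 0.168 ] -7.6371722395967705
Rrail [0.5499 0.066  0.168 ] [0.6511 0.0477 0.168 ] -10.272265075851346
186 [111, 104, 67, 39, 98, 109, 105, 44, 58, 104, 108, 108, 108, 108, 68, 60, 57, 13, 18, 64, 104, 112]
187 [109, 100, 54, 39, 93, 104, 95, 35, 64, 108, 106, 105, 108, 103, 41, 40, 54, 18, 58, 104, 112, 112]
188 [110, 105, 70, 20, 32, 54, 64, 25, 65, 101, 103, 105, 107, 96, 30, 23, 30, 23, 84, 112, 114, 111]
189 [110, 107, 102, 59, 34, 27, 16, 13, 23, 56, 72, 91, 95, 60, 27, 37, 26, 28, 94, 114, 114, 114]
190 [109, 108, 108, 106, 104, 85, 23, 20, 45, 40, 32, 28, 23, 15, 15, 30, 18, 48, 106, 112, 112, 112]
191 [109, 108, 108, 108, 107, 93, 33, 58, 101, 102, 91, 63, 43, 13, 14, 17, 31, 78, 110, 113, 113, 114]
192 [108, 108, 109, 108, 107, 93, 34, 68, 107, 107, 105, 101, 75, 19, 22, 66, 96, 107, 112, 113, 112, 113]
193 [107, 108, 108, 110, 109, 96, 33, 62, 104, 106, 104, 95, 51, 20, 63, 103, 111, 112, 114, 113, 114, 114]
194 [107, 110, 109, 108, 109, 100, 40, 50, 94, 105, 98, 68, 22, 41, 98, 111, 112, 114, 112, 113, 110, 111]
195 [110, 110, 110, 109, 106, 106, 80, 33, 49, 70, 54, 22, 29, 82, 112, 113, 113, 114, 112, 111, 112, 111]
196 [109, 109, 110, 109, 107, 106, 106, 69, 38, 28, 29, 45, 89, 109, 116, 113, 113, 112, 113, 114, 113, 111]
197 [109, 109, 110, 108, 107, 106, 108, 107, 100, 89, 88, 98, 107, 112, 113, 110, 112, 113, 113, 113, 110, 111]
198 [109, 111, 109, 108, 106, 107, 107, 107, 107, 105, 106, 108, 109, 112, 114, 113, 111, 112, 112, 111, 111, 111]
```

Measured:
- Pack: centre (0.457,-0.181), yaw about +3.5°.
- Peg nose: (0.5245,0.087), stand yaw about -9.5°.

I'll go to the pack in short hops.

Request:
arm_command:
  deltas:
    - [[-0.74,-0.96,0],0,85]
    - [[-1.48,-1.92,0],0,85]
    - [[-2.22,-2.88,0],0,85]
    - [[-2.96,-3.84,0],0,85]
    - [[-3.7,-4.8,0],0,85]
  grip_force: 25

```text
time_s: 0.72
eef_pos: [0.281, 0.4183, 0.2498]
tcp_rot: [[-0.958, 0.288, -0.0], [0.288, 0.958, -0.0], [0.0, -0.0, -1.0]]
wrist_force: [-0.1, -0.3, 0.5]
opening: 0.0853
grip_force: 0.0
```

```bash
cat >> h.py <<'E'
def go(x,y,z,yaw):
    "tool units to reach a world pose; yaw of tool y-axis"
    s=bot.get_state();R=np.array(s["tcp_rot"]);d=R.T@(np.array([x,y,z])-s["eef_pos"])/.04
    cur=np.degrees(np.arctan2(-R[0,1],R[1,1]));print("pos",np.round(s["eef_pos"],4),"yaw",round(cur,2),"tilt",np.round(R[:2,2],4),"units",d.round(3),"turn",round(-(yaw-cur)/6,3),"t",round(s["time_s"],2),"F",np.round(s["wrist_force"],2),"j",np.round(s["joints"],0),"open",round(s["opening"],4),s["grip_force"])
E
python3 -c "
from h import *
go(.43,.05,.25,3.5)"
```

```text
pos [0.281  0.4183 0.2498] yaw -16.72 tilt [-0.0002 -0.0003] units [-6.216e+00 -7.746e+00 -3.000e-03] turn -3.371 t 0.72 F [-0.07 -0.27  0.53] j [-71.   8.   8. 114.  -1.  58.  11.] open 0.0853 0.0
```

Request:
arm_command:
  deltas:
    - [[-0.62,-0.78,0],0,85]
    - [[-1.24,-1.56,0],0,85]
    - [[-1.86,-2.34,0],0,85]
    - [[-2.48,-3.12,0],0,85]
    - [[-3.1,-3.9,0],0,85]

```text
time_s: 1.35
eef_pos: [0.3548, 0.2335, 0.2499]
tcp_rot: [[-0.958, 0.288, -0.0], [0.288, 0.958, -0.0], [0.0, -0.0, -1.0]]
wrist_force: [0.5, 0.2, 0.2]
opening: 0.0853
grip_force: 0.0
```

Request:
arm_command:
  deltas:
    - [[-0.62,-0.78,0],0,85]
    - [[-1.24,-1.56,0],0,85]
    - [[-1.86,-2.34,0],0,85]
    - [[-2.48,-3.12,0],0,85]
    - [[-3.1,-3.9,0],0,85]

```text
time_s: 1.98
eef_pos: [0.4286, 0.0485, 0.25]
tcp_rot: [[-0.958, 0.288, -0.0], [0.288, 0.958, 0.0], [0.0, 0.0, -1.0]]
wrist_force: [0.4, 0.8, -0.3]
opening: 0.0851
grip_force: 0.0
```

```bash
python3 -c "
from h import *
go(.457,-.181,.2,3.5)"
```

```text
pos [0.4286 0.0485 0.25  ] yaw -16.71 tilt [-0.      0.0002] units [-2.33  -5.292  1.249] turn -3.369 t 1.98 F [ 0.36  0.77 -0.29] j [-45.  -0.  31. 123.   0.  57.  59.] open 0.0851 0.0
```

Request:
arm_command:
  deltas:
    - [[-0.46,-1.06,0.1],-0.7,85]
    - [[-0.93,-2.12,0.3],-1.4,85]
    - [[-1.4,-3.17,0.6],-2.1,85]
    - [[-1.86,-4.23,0.9],-2.8,85]
    - [[-2.33,-5.29,1.25],-3.37,85]

```text
time_s: 2.6
eef_pos: [0.4569, -0.181, 0.1997]
tcp_rot: [[-0.998, -0.064, 0.0], [-0.064, 0.998, 0.0], [-0.0, 0.0, -1.0]]
wrist_force: [1.5, 0.6, 0.6]
opening: 0.0849
grip_force: 0.0
```

```bash
python3 - <<'E'
from h import *
go(.457,-.181,.074,3.5)
s=bot.grab_frame("scene")[:,:,::-1]; t=bot.grab_frame("top")[:,:,::-1]
c=lambda i,x,y:cv2.resize(i[y:y+75,x:x+100],(400,300),interpolation=cv2.INTER_CUBIC)
cv2.imwrite("pics/d1.png",np.hstack([c(s,340,230),c(t,360,190)]))
E
```

```text
pos [ 0.4569 -0.181   0.1997] yaw 3.66 tilt [0.0005 0.0001] units [-1.000e-03 -1.000e-03  3.143e+00] turn 0.027 t 2.6 F [1.49 0.61 0.59] j [-23.  13.  43. 120. -11.  51. 120.] open 0.0849 0.0
```

View pics/d1.png

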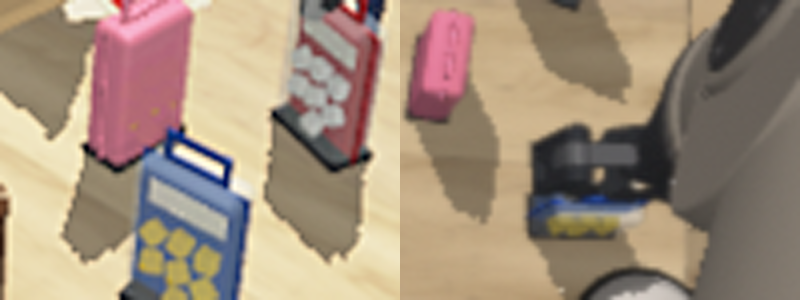

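The pack stands untouched, with the open gripper above it and lined up. The picture agrees with the measurement, so I'll descend.

Request:
arm_command:
  deltas:
    - [[0,0,0.7],0.03,85]
    - [[0,0,1.4],0.03,85]
    - [[0,0,2.1],0.03,85]
    - [[0,0,2.7],0.03,85]
    - [[0,0,3.14],0.03,85]

```text
time_s: 3.32
eef_pos: [0.4565, -0.1793, 0.0734]
tcp_rot: [[-0.998, -0.058, -0.001], [-0.058, 0.998, 0.0], [0.001, 0.0, -1.0]]
wrist_force: [-0.3, -0.2, 0.2]
opening: 0.085
grip_force: 0.0
```

Request:
arm_command:
  deltas:
    - [[0,0,0],0,70]
    - [[0,0,0],0,60]
    - [[0,0,0],0,50]
    - [[0,0,0],0,50]
    - [[0,0,0],0,50]
  grip_force: 25

```text
time_s: 3.95
eef_pos: [0.4574, -0.1798, 0.0752]
tcp_rot: [[-0.998, -0.058, 0.001], [-0.058, 0.998, -0.0], [-0.001, -0.0, -1.0]]
wrist_force: [-1.0, 0.1, 9.6]
opening: 0.0558
grip_force: 27.4
```

```bash
python3 - <<'E'
from h import *
go(.457,-.181,.2,-9.5)
t=bot.grab_frame("top")[:,:,::-1];s=bot.grab_frame("scene")[:,:,::-1];cv2.imwrite("pics/g_s.png",s);cv2.imwrite("pics/g_t.png",t)
E
```

```text
pos [ 0.4574 -0.1798  0.0752] yaw 3.31 tilt [ 0.0015 -0.    ] units [ 0.006 -0.03  -3.119] turn 2.136 t 3.95 F [-0.97  0.05  9.62] j [-15.  25.  35. 125. -25.  36. 131.] open 0.0558 27.405429482460022
```

Request:
arm_command:
  deltas:
    - [[0,0,0],0,50]
    - [[0,0,-0.2],0,50]
    - [[0,0,-1.0],0,50]
    - [[0,0,-2.0],0,50]
    - [[0,0,-3.1],0,50]
  grip_force: 35

```text
time_s: 4.68
eef_pos: [0.4564, -0.1797, 0.1999]
tcp_rot: [[-0.998, -0.058, -0.001], [-0.058, 0.998, -0.0], [0.001, -0.0, -1.0]]
wrist_force: [0.7, 1.1, -0.8]
opening: 0.0553
grip_force: 37.9
```

```bash
python3 -c "
from h import *
go(.485,.0935,.2,-9.5)"
```

```text
pos [ 0.4564 -0.1797  0.1999] yaw 3.3 tilt [-0.0007 -0.0002] units [-1.108e+00  6.778e+00 -4.000e-03] turn 2.133 t 4.67 F [ 0.71  1.05 -0.81] j [-25.  13.  45. 120. -12.  51. 120.] open 0.0553 37.921353578567505
```

Request:
arm_command:
  deltas:
    - [[-0.1,0.7,0],0,50]
    - [[-0.2,1.5,0],0,50]
    - [[-0.3,2.3,0],0,50]
    - [[-0.4,3.0,0],0,50]
    - [[-0.5,3.6,0],0,50]

```text
time_s: 5.3
eef_pos: [0.4683, -0.0336, 0.199]
tcp_rot: [[-0.998, -0.058, 0.0], [-0.058, 0.998, 0.0], [-0.0, 0.0, -1.0]]
wrist_force: [0.3, -0.6, -1.2]
opening: 0.0551
grip_force: 38.1
```

Request:
arm_command:
  deltas:
    - [[-0.1,0.6,0],0.4,50]
    - [[-0.2,1.3,0],0.8,50]
    - [[-0.3,2.0,0],1.3,50]
    - [[-0.45,2.7,0],1.8,50]
    - [[-0.61,3.18,0],2.13,50]

```text
time_s: 5.92
eef_pos: [0.4853, 0.0949, 0.199]
tcp_rot: [[-0.986, 0.165, 0.0], [0.165, 0.986, 0.0], [-0.0, 0.0, -1.0]]
wrist_force: [-0.0, 0.0, -1.7]
opening: 0.0551
grip_force: 38.1
```

```bash
python3 - <<'E'
from h import *
go(.485,.0935,.1327,-9.5)
E
```

```text
pos [0.4853 0.0949 0.199 ] yaw -9.49 tilt [0.0002 0.0004] units [ 0.003 -0.038  1.656] turn 0.001 t 5.92 F [-0.02  0.02 -1.74] j [-52.  13.  38. 120. -10.  51.  73.] open 0.0551 38.07297885417938
```

Request:
arm_command:
  deltas:
    - [[0,-0.01,0.4],0,50]
    - [[0,-0.02,0.8],0,50]
    - [[0,-0.03,1.2],0,50]
    - [[0,-0.04,1.65],0,50]
    - [[0,-0.04,1.65],0,50]

```text
time_s: 6.55
eef_pos: [0.4843, 0.091, 0.131]
tcp_rot: [[-0.986, 0.165, -0.002], [0.165, 0.986, -0.002], [0.002, -0.002, -1.0]]
wrist_force: [0.2, -0.9, -0.5]
opening: 0.0555
grip_force: 38.0
```

```bash
python3 - <<'E'
from h import *
go(.485,.0935,.1327,-9.5)
t=bot.grab_frame("top")[:,:,::-1];s=bot.grab_frame("scene")[:,:,::-1];cv2.imwrite("pics/n_s.png",s);cv2.imwrite("pics/n_t.png",t)
c=lambda i,x,y:cv2.resize(i[y:y+45,x:x+60],(400,300),interpolation=cv2.INTER_NEAREST)
b=lambda i,x,y:cv2.resize(i[y:y+90,x:x+120],(400,300),interpolation=cv2.INTER_CUBIC)
cv2.imwrite("pics/n1.png",np.vstack([np.hstack([c(s,290,150),c(t,265,175)]),np.hstack([b(s,260,130),b(t,235,140)])]))
E
```

```text
pos [0.4843 0.091  0.131 ] yaw -9.53 tilt [-0.0025 -0.0016] units [-0.008  0.064 -0.042] turn -0.004 t 6.55 F [ 0.19 -0.93 -0.52] j [-48.  19.  36. 123. -16.  43.  79.] open 0.0555 37.95336663722992
```

View pics/n1.png

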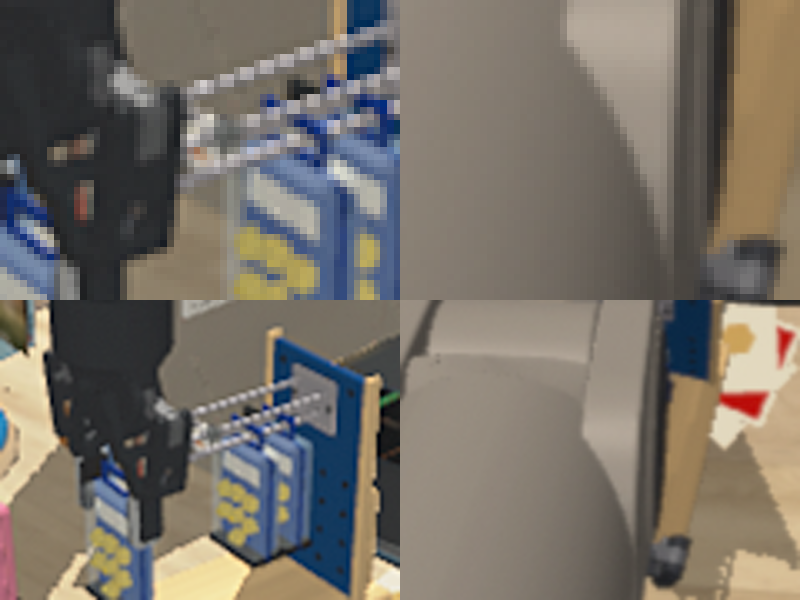

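The top view is blocked by the arm. The scene view shows the pack held upright in front of the nose, with its tab about level with the peg. I'll sample the pose readings for noise and refine the nose geometry numerically.

```bash
python3 - <<'E'
from h import *
np.set_printoptions(precision=4,suppress=True)
for i in range(6):
    im=bot.grab_frame("scene");s=bot.get_state();print(s["time_s"].__round__(2),s["eef_pos"],s["wrist_force"],s["tcp_rot"][:2,2])
cv2.imwrite("pics/n_s2.png",im[:,:,::-1])
c=plane("top",(293.45,192.45),.15);e=plane("top",(293,196.4),.15);print("circle ctr",c,"tip",e)
p=plane("top",(306.5,140),.15);print(p)
# panel-plate check in scene: project axis points for yaw -9.5
u=np.array([np.cos(np.radians(-9.5)),np.sin(np.radians(-9.5)),0])
N=c-.01*u;print("nose",N,[proj("scene",N+k*u).round(1).tolist() for k in(0,.03,.06,.13)])
n=np.array([-u[1],u[0],0]);
for sgn in(1,-1):print([proj("scene",N+k*u+sgn*.0075*n).round(1).tolist() for k in(.01,.06)],"rail",[proj("scene",N+k*u+sgn*.015*n+[0,0,.018]).round(1).tolist() for k in(.014,.06,.13)])
E
```

```text
6.7 [0.4854 0.0917 0.1327] [ 0.1708  0.1471 -0.9828] [ 0.0002 -0.    ]
6.75 [0.4855 0.0919 0.1329] [ 0.1209 -0.3754 -1.0749] [0.0006 0.0002]
6.8 [0.4855 0.092  0.1329] [-0.2645 -0.9123 -1.1435] [0.0007 0.0004]
6.85 [0.4855 0.0922 0.1329] [0.5218 0.0966 0.0957] [0.0008 0.0006]
6.9 [0.4854 0.0922 0.1329] [ 0.1091  0.386  -1.1111] [0.0007 0.0005]
6.95 [0.4854 0.0922 0.1328] [-0.1908  0.5351 -1.1392] [0.0006 0.0004]
circle ctr [0.534 0.087 0.15 ] tip [0.5251 0.0872 0.15  ]
[0.6566 0.0686 0.15  ]
nose [0.5241 0.0887 0.15  ] [[308.7, 178.4], [319.7, 174.7], [330.3, 171.1], [353.7, 163.2]]
[[310.5, 175.9], [328.3, 169.9]] rail [[309.9, 166.9], [326.4, 161.7], [349.9, 154.2]]
[[314.4, 178.4], [332.3, 172.3]] rail [[317.8, 171.9], [334.5, 166.3], [358.2, 158.5]]
```

```bash
python3 - <<'E'
import cv2
g=cv2.cvtColor(cv2.imread("pics/scene0.png"),cv2.COLOR_BGR2GRAY)
print("cols",list(range(306,320)))
for r in range(163,183):print(r,g[r,306:320].tolist())
g=cv2.cvtColor(cv2.imread("pics/n_s2.png"),cv2.COLOR_BGR2HSV)
t=cv2.imread("pics/n_s2.png")
c=cv2.resize(t[160:205,278:338],(800,600),interpolation=cv2.INTER_NEAREST);cv2.imwrite("pics/n2.png",c)
E
```

```text
cols [306, 307, 308, 309, 310, 311, 312, 313, 314, 315, 316, 317, 318, 319]
163 [108, 108, 108, 107, 107, 106, 103, 111, 124, 110, 100, 120, 145, 155]
164 [107, 107, 107, 104, 102, 104, 129, 138, 102, 122, 174, 192, 141, 105]
165 [108, 108, 106, 120, 155, 161, 145, 135, 85, 128, 202, 211, 159, 115]
166 [108, 107, 105, 139, 179, 161, 118, 101, 83, 117, 169, 167, 149, 138]
167 [108, 108, 104, 121, 149, 147, 137, 106, 90, 113, 150, 152, 123, 134]
168 [108, 108, 106, 103, 109, 129, 151, 146, 112, 113, 150, 165, 161, 174]
169 [108, 108, 109, 106, 103, 106, 121, 136, 146, 164, 160, 166, 181, 186]
170 [108, 108, 109, 109, 109, 106, 106, 110, 132, 156, 153, 166, 201, 187]
171 [108, 109, 109, 109, 110, 109, 109, 107, 105, 111, 127, 146, 166, 153]
172 [108, 110, 109, 110, 109, 109, 109, 109, 104, 102, 107, 111, 118, 118]
173 [108, 109, 109, 109, 108, 104, 102, 115, 119, 119, 119, 121, 145, 156]
174 [110, 109, 109, 106, 111, 117, 119, 125, 126, 122, 113, 106, 133, 177]
175 [109, 108, 111, 132, 143, 122, 123, 112, 107, 108, 98, 89, 110, 145]
176 [108, 109, 113, 127, 133, 116, 107, 106, 123, 164, 170, 113, 121, 125]
177 [110, 102, 104, 122, 122, 122, 147, 169, 137, 159, 159, 126, 127, 115]
178 [109, 105, 103, 115, 124, 132, 149, 160, 129, 120, 110, 114, 113, 107]
179 [110, 110, 108, 107, 108, 108, 110, 109, 115, 118, 119, 117, 112, 109]
180 [109, 108, 109, 109, 106, 101, 105, 114, 124, 128, 130, 128, 125, 118]
181 [107, 107, 107, 101, 100, 117, 123, 128, 131, 130, 131, 129, 129, 127]
182 [105, 122, 137, 109, 112, 122, 126, 128, 129, 129, 129, 129, 129, 128]
```

View pics/n2.png

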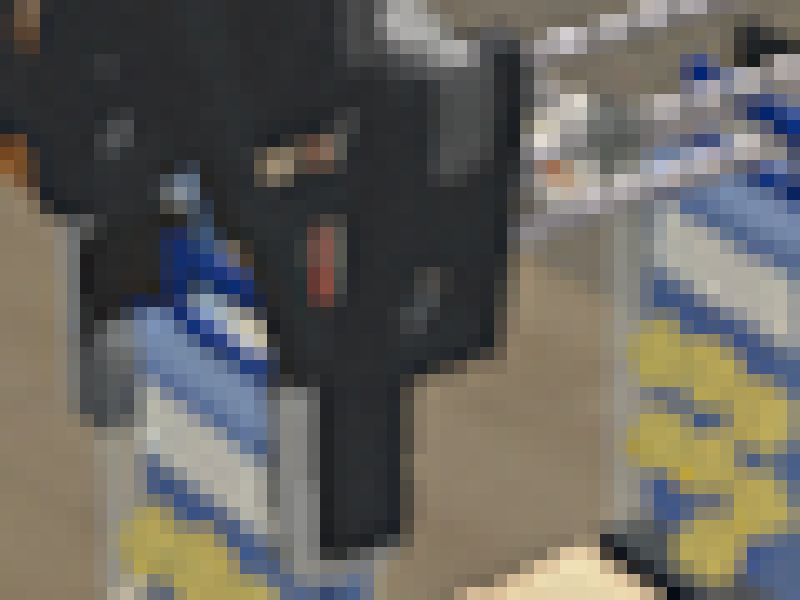

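```bash
python3 - <<'E'
from h import *
np.set_printoptions(precision=2,suppress=True)
T=np.array([.4854,.0922,.1328]);a=np.radians(-9.5);u=np.array([np.cos(a),np.sin(a),0]);n=np.array([-u[1],u[0],0])
S=T+[0,0,.0173]
for z in(.0065,-.00575,.009,-.0075):
    print(z,[proj("scene",S+y*n+[0,0,z]) for y in(.017,.013,.005,-.005)])
print("per mm u,n,z",proj("scene",S+.01*u)-proj("scene",S),proj("scene",S+.01*n)-proj("scene",S),proj("scene",S+[0,0,.01])-proj("scene",S))
g=cv2.imread("pics/n_s2.png")
print("B-R");d=g[:,:,0].astype(int)-g[:,:,2]
for r in range(171,192):print(r,d[r,287:300].tolist())
E
```

```text
0.0065 [array([290.32, 178.15]), array([291.31, 178.84]), array([293.31, 180.25]), array([295.86, 182.03])]
-0.00575 [array([290.53, 183.1 ]), array([291.52, 183.81]), array([293.51, 185.24]), array([296.04, 187.05])]
0.009 [array([290.27, 177.13]), array([291.27, 177.82]), array([293.27, 179.22]), array([295.82, 181.  ])]
-0.0075 [array([290.56, 183.8 ]), array([291.55, 184.51]), array([293.54, 185.94]), array([296.06, 187.76])]
per mm u,n,z [ 3.88 -1.31] [-2.51 -1.78] [-0.15 -4.1 ]
B-R
171 [4, 3, 4, 4, 3, 2, 1, 3, 4, 3, -12, -31, -32]
172 [4, 3, 3, 1, 13, 19, 1, 2, 4, 5, -24, -40, -33]
173 [4, 4, 6, 15, 31, 36, -2, 1, 4, 7, -12, -24, -15]
174 [3, 4, 4, 5, 18, 32, 8, 0, 3, 5, 4, 2, 7]
175 [5, 4, 2, -4, 2, 22, 24, -1, 3, 4, 5, 5, 4]
176 [2, 1, -2, -7, -4, 22, 36, -4, 1, 3, 4, 4, 4]
177 [1, -2, 1, 36, 49, 39, 53, 17, -1, 4, 4, 4, 5]
178 [0, -3, 3, 52, 86, 69, 71, 32, -17, -10, 4, 6, 6]
179 [0, -2, 2, 46, 90, 86, 96, 72, 9, -26, 1, 3, 6]
180 [-2, -4, -1, 50, 82, 68, 90, 99, 73, 42, -5, 1, 6]
181 [-2, -7, -9, 50, 82, 38, 53, 84, 104, 79, 9, -1, 4]
182 [15, 45, 29, 37, 70, 32, 35, 34, 34, 68, 30, -2, 3]
183 [18, 48, 56, 60, 87, 72, 59, 23, -6, -7, 9, 2, 3]
184 [11, 42, 59, 59, 61, 101, 90, 51, 0, -28, -21, 4, 4]
185 [7, 34, 56, 52, 51, 57, 85, 88, 46, -1, -31, -4, 3]
186 [1, 31, 56, 53, 52, 50, 49, 62, 86, 50, 24, 15, 0]
187 [3, 33, 60, 54, 51, 52, 49, 47, 57, 87, 83, 30, -1]
188 [5, 16, 31, 60, 55, 53, 52, 50, 49, 56, 58, 13, -3]
189 [10, 1, -4, 28, 56, 59, 54, 51, 49, 53, 46, -1, -5]
190 [8, -3, -13, -7, 9, 43, 60, 56, 51, 51, 45, 6, -5]
191 [-4, -6, -11, -13, -11, 2, 31, 61, 56, 55, 47, 12, -6]
```

The scene image shows the held tab's bars around (294,180) and (294,185), about 0.5 px above prediction, while the peg is about 1.3 px above. So the peg lies slightly further left than estimated. I'll shift left 4 mm and advance gently while feeling the force.

Request:
arm_command:
  deltas:
    - [[0,0.1,0],0,50]
    - [[-0.2,0.1,0],0,50]
    - [[-0.45,0.1,0],0,50]
    - [[-0.7,0.1,0],0,50]
    - [[-0.7,0.1,0],0,50]

```text
time_s: 7.58
eef_pos: [0.5143, 0.091, 0.1323]
tcp_rot: [[-0.986, 0.165, 0.0], [0.165, 0.986, -0.001], [-0.0, -0.001, -1.0]]
wrist_force: [-0.5, -0.8, -1.5]
opening: 0.0552
grip_force: 38.0
```

```bash
cat >> h.py <<'E'
def rd(n=4):
    "settle by camera calls, print slot in nose frame (estimated) and force along u,n,z"
    a=np.radians(-9.5);u=np.array([np.cos(a),np.sin(a),0]);v=np.array([-u[1],u[0],0]);N=np.array([.5241,.0895,.15]);F=[]
    for i in range(n):
        im=bot.grab_frame("scene");s=bot.get_state();F.append(s["wrist_force"])
    p=s["eef_pos"]+np.array([0,0,.0173])-N;f=np.mean(F,0)
    R=s["tcp_rot"];print("t",round(s["time_s"],2),"slot mm",np.round([1e3*p@u,1e3*p@v,1e3*p[2]],1),"F",np.round([f@u,f@v,f[2]],2),"M",np.round(s["moment"],2),"yaw",round(np.degrees(np.arctan2(-R[0,1],R[1,1])),2))
    return im
E
python3 -c "
from h import *
rd(5)"
```

```text
t 7.83 slot mm [-11.1   0.1  -0.3] F [ 0.04 -0.11 -1.21] M [-0.03 -0.04  0.01] yaw -9.46
```

Request:
arm_command:
  deltas:
    - [[-0.1,0,0],0,50]
    - [[-0.2,0,0],0,50]
    - [[-0.25,0,0],0,50]
    - [[-0.3,0,0],0,50]
    - [[-0.35,0,0],0,50]

```text
time_s: 8.45
eef_pos: [0.5273, 0.0891, 0.1324]
tcp_rot: [[-0.986, 0.164, -0.0], [0.164, 0.986, -0.0], [0.0, -0.0, -1.0]]
wrist_force: [0.3, -0.5, -0.8]
opening: 0.0555
grip_force: 38.0
```

```bash
python3 -c "
from h import *
rd(5)"
```

```text
t 8.7 slot mm [ 3.1  0.1 -0.3] F [ 0.1  -0.07 -1.3 ] M [0.01 0.02 0.02] yaw -9.46
```

No contact so far; I'll go another 7 mm.

Request:
arm_command:
  deltas:
    - [[-0.05,0,0],0,50]
    - [[-0.1,0,0],0,50]
    - [[-0.15,0,0],0,50]
    - [[-0.175,0,0],0,50]

```text
time_s: 9.2
eef_pos: [0.5343, 0.0879, 0.1324]
tcp_rot: [[-0.986, 0.164, -0.0], [0.164, 0.986, -0.0], [0.0, -0.0, -1.0]]
wrist_force: [-0.7, 0.5, -1.7]
opening: 0.0554
grip_force: 38.0
```

```bash
python3 - <<'E'
from h import *
im=rd(5)[:,:,::-1]
c=cv2.resize(im[155:200,285:345],(800,600),interpolation=cv2.INTER_NEAREST);cv2.imwrite("pics/p1.png",c)
E
```

```text
t 9.45 slot mm [10.1  0.1 -0.3] F [-0.15  0.22 -1.29] M [ 0.06  0.03 -0.03] yaw -9.46
```

View pics/p1.png

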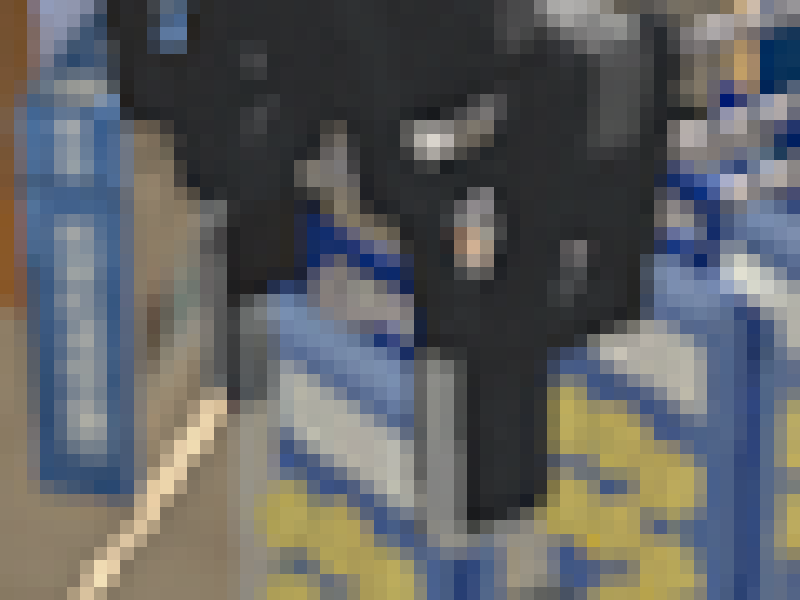

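The scene shows the tab around (307,176) with grey wire seen through its slot, and no force, so it looks threaded. I'll confirm and centre by feeling sideways and vertically.

Request:
arm_command:
  deltas:
    - [[0,0.03,0],0,50]
    - [[0,0.06,0],0,50]
    - [[0,0.06,0],0,50]

```text
time_s: 9.82
eef_pos: [0.5345, 0.0905, 0.1324]
tcp_rot: [[-0.986, 0.164, -0.0], [0.164, 0.986, -0.0], [0.0, -0.0, -1.0]]
wrist_force: [-0.4, -0.2, -1.9]
opening: 0.0552
grip_force: 38.0
```

```bash
python3 -c "
from h import *
rd(4)"
```

```text
t 10.03 slot mm [10.2  2.5 -0.3] F [ 0.03 -0.03 -1.72] M [-0.01  0.01 -0.03] yaw -9.46
```

Request:
arm_command:
  deltas:
    - [[0,0.02,0],0,50]
    - [[0,0.03,0],0,50]
    - [[0,0.03,0],0,50]

```text
time_s: 10.4
eef_pos: [0.5347, 0.0912, 0.1324]
tcp_rot: [[-0.986, 0.165, -0.0], [0.165, 0.986, -0.0], [0.0, -0.0, -1.0]]
wrist_force: [-0.9, -3.5, -0.4]
opening: 0.0553
grip_force: 38.1
```

```bash
python3 -c "
from h import *
rd(4)"
```

```text
t 10.6 slot mm [10.2  3.5 -0.3] F [ 0.11 -3.94 -0.73] M [-0.84  0.09 -0.01] yaw -9.48
```

Request:
arm_command:
  deltas:
    - [[0,-0.05,0],0,50]
    - [[0,-0.085,0],0,50]
    - [[0,-0.085,-0.025],0,50]
    - [[0,-0.085,-0.04],0,50]
    - [[0,-0.085,-0.04],0,50]

```text
time_s: 11.22
eef_pos: [0.5342, 0.0883, 0.1341]
tcp_rot: [[-0.986, 0.164, 0.0], [0.164, 0.986, 0.0], [-0.0, 0.0, -1.0]]
wrist_force: [0.1, 0.3, -0.8]
opening: 0.0555
grip_force: 38.0
```

```bash
python3 -c "
from h import *
rd(4)"
```

```text
t 11.43 slot mm [10.2  0.4  1.3] F [ 0.16 -0.02 -1.22] M [0.01 0.03 0.02] yaw -9.46
```

Request:
arm_command:
  deltas:
    - [[0,0,0.03],0,50]
    - [[0,0,0.06],0,50]
    - [[0,0,0.08],0,50]
    - [[0,0,0.08],0,50]

```text
time_s: 11.92
eef_pos: [0.5343, 0.0881, 0.131]
tcp_rot: [[-0.986, 0.164, -0.0], [0.164, 0.986, 0.0], [0.0, 0.0, -1.0]]
wrist_force: [-1.7, -0.5, 4.1]
opening: 0.0554
grip_force: 38.8
```

```bash
python3 -c "
from h import *
rd(4)"
```

```text
t 12.12 slot mm [10.2  0.4 -1.8] F [-1.79 -0.19  5.13] M [-0.02  0.36 -0.03] yaw -9.47
```

Request:
arm_command:
  deltas:
    - [[0,-0.005,-0.05],0,50]
    - [[-0.1,-0.005,-0.05],0,50]
    - [[-0.2,-0.005,-0.05],0,50]
    - [[-0.3,-0.005,-0.05],0,50]
    - [[-0.4,-0.005,-0.05],0,50]

```text
time_s: 12.75
eef_pos: [0.5502, 0.0852, 0.1327]
tcp_rot: [[-0.986, 0.164, -0.0], [0.164, 0.986, -0.0], [0.0, -0.0, -1.0]]
wrist_force: [-0.1, -0.7, -1.7]
opening: 0.0556
grip_force: 38.1
```

```bash
python3 -c "
from h import *
rd(4)"
```

```text
t 12.95 slot mm [26.2  0.1  0. ] F [ 0.07  0.03 -1.25] M [-0.   -0.01  0.01] yaw -9.47
```

Request:
arm_command:
  deltas:
    - [[-0.06,0,0],0,50]
    - [[-0.12,0,0],0,50]
    - [[-0.18,0,0],0,50]
    - [[-0.24,0,0],0,50]

```text
time_s: 13.45
eef_pos: [0.5596, 0.0837, 0.1328]
tcp_rot: [[-0.986, 0.164, -0.0], [0.164, 0.986, -0.0], [0.0, -0.0, -1.0]]
wrist_force: [-0.3, 0.6, -1.4]
opening: 0.0558
grip_force: 38.1
```

```bash
python3 -c "
from h import *
rd(4)"
```

```text
t 13.65 slot mm [35.8  0.1  0.1] F [-0.16  0.24 -1.75] M [-0.01  0.   -0.02] yaw -9.47
```

Request:
arm_command:
  deltas:
    - [[-0.05,0,0],0,50]
    - [[-0.1,0,0],0,50]
    - [[-0.15,0,0],0,50]
    - [[-0.2,0,0],0,50]

```text
time_s: 14.15
eef_pos: [0.5672, 0.0824, 0.1327]
tcp_rot: [[-0.986, 0.164, -0.001], [0.164, 0.986, -0.0], [0.001, -0.0, -1.0]]
wrist_force: [-1.6, 0.1, -0.2]
opening: 0.0551
grip_force: 38.2
```

```bash
python3 -c "
from h import *
rd(4)"
```

```text
t 14.35 slot mm [43.8  0.1  0.1] F [-1.36 -0.25 -1.44] M [-0.06  0.03  0.02] yaw -9.46
```

Request:
arm_command:
  deltas:
    - [[-0.025,0,0],0,50]
    - [[-0.05,0,0],0,50]
    - [[-0.075,0,0],0,50]
    - [[-0.1,0,0],0,50]

```text
time_s: 14.85
eef_pos: [0.5712, 0.0818, 0.1328]
tcp_rot: [[-0.986, 0.164, -0.0], [0.164, 0.986, -0.0], [0.0, -0.0, -1.0]]
wrist_force: [-3.0, 0.3, -0.8]
opening: 0.0553
grip_force: 38.1
```

```bash
python3 -c "
from h import *
rd(4)"
```

```text
t 15.05 slot mm [47.9  0.2  0.1] F [-1.47 -0.39 -1.89] M [0.05 0.22 0.05] yaw -9.47
```

Now pushing the row; I'll go on by 4 mm, then in small steps.

Request:
arm_command:
  deltas:
    - [[-0.025,0,0],0,50]
    - [[-0.05,0,0],0,50]
    - [[-0.075,0,0],0,50]
    - [[-0.1,0,0],0,50]

```text
time_s: 15.55
eef_pos: [0.5752, 0.0811, 0.1328]
tcp_rot: [[-0.986, 0.164, -0.0], [0.164, 0.986, -0.0], [0.0, -0.0, -1.0]]
wrist_force: [-1.5, 1.0, -1.0]
opening: 0.0558
grip_force: 38.0
```

```bash
python3 -c "
from h import *
rd(4)"
```

```text
t 15.75 slot mm [51.9  0.2  0.1] F [-1.64 -0.01 -1.71] M [0.05 0.23 0.06] yaw -9.47
```

Request:
arm_command:
  deltas:
    - [[-0.015,0,0],0,50]
    - [[-0.03,0,0],0,50]
    - [[-0.05,0,0],0,50]

```text
time_s: 16.12
eef_pos: [0.5772, 0.0808, 0.1328]
tcp_rot: [[-0.986, 0.164, -0.0], [0.164, 0.986, -0.0], [0.0, -0.0, -1.0]]
wrist_force: [-2.3, 1.0, -0.6]
opening: 0.0553
grip_force: 38.0
```

```bash
python3 -c "
from h import *
rd(4)"
```

```text
t 16.32 slot mm [53.9  0.2  0.1] F [-1.61  0.66 -1.  ] M [0.06 0.27 0.07] yaw -9.46
```

Request:
arm_command:
  deltas:
    - [[-0.015,0,0],0,50]
    - [[-0.03,0,0],0,50]
    - [[-0.03,0,0],0,50]
    - [[-0.03,0,0],0,50]

```text
time_s: 16.82
eef_pos: [0.5784, 0.0806, 0.1328]
tcp_rot: [[-0.986, 0.164, 0.0], [0.164, 0.986, -0.0], [-0.0, -0.0, -1.0]]
wrist_force: [-0.8, 0.5, -1.6]
opening: 0.0554
grip_force: 38.1
```

```bash
python3 -c "
from h import *
rd(8)"
```

```text
t 17.23 slot mm [55.   0.2  0.1] F [-1.12  0.4  -1.21] M [0.14 0.18 0.07] yaw -9.46
```

Request:
arm_command:
  deltas:
    - [[0.06,0,0],0,50]
    - [[0.12,0,0],0,50]
    - [[0.18,0,0],0,50]
    - [[0.24,0,0],0,50]
    - [[0.3,0,0],0,50]

```text
time_s: 17.85
eef_pos: [0.5663, 0.0826, 0.1328]
tcp_rot: [[-0.986, 0.164, -0.0], [0.164, 0.986, 0.0], [0.0, 0.0, -1.0]]
wrist_force: [-0.4, 0.6, -0.7]
opening: 0.0552
grip_force: 38.0
```

```bash
python3 -c "
from h import *
rd(4)"
```

```text
t 18.05 slot mm [43.   0.2  0.1] F [ 0.07  0.51 -1.18] M [-0.03  0.02 -0.03] yaw -9.46
```

Now 43 mm, no load. I'll draw forward in gentle 2–3 mm steps until it bears (expected 23–35 mm).

Request:
arm_command:
  deltas:
    - [[0.05,0,0],0,50]
    - [[0.1,0,0],0,50]
    - [[0.15,0,0],0,50]
    - [[0.175,0,0],0,50]

```text
time_s: 18.55
eef_pos: [0.5594, 0.0838, 0.1328]
tcp_rot: [[-0.986, 0.164, -0.0], [0.164, 0.986, 0.0], [0.0, 0.0, -1.0]]
wrist_force: [-0.7, -0.8, -1.5]
opening: 0.0554
grip_force: 38.0
```

```bash
python3 -c "
from h import *
rd(3)"
```

```text
t 18.7 slot mm [36.   0.2  0.1] F [ 0.06  0.63 -1.76] M [-0.08 -0.    0.03] yaw -9.46
```

Request:
arm_command:
  deltas:
    - [[0.012,0,0],0,50]
    - [[0.025,0,0],0,50]
    - [[0.037,0,0],0,50]

```text
time_s: 19.08
eef_pos: [0.5581, 0.084, 0.1328]
tcp_rot: [[-0.986, 0.164, -0.0], [0.164, 0.986, -0.0], [0.0, -0.0, -1.0]]
wrist_force: [0.1, -0.2, -1.6]
opening: 0.0553
grip_force: 38.0
```

```bash
python3 -c "
from h import *
rd(3)"
```

```text
t 19.23 slot mm [34.5  0.1  0.1] F [ 0.05  0.21 -0.92] M [-0.04  0.06  0.01] yaw -9.46
```

Request:
arm_command:
  deltas:
    - [[0.01,0,0],0,50]
    - [[0.02,0,0],0,50]
    - [[0.025,0,0],0,50]

```text
time_s: 19.6
eef_pos: [0.5571, 0.0841, 0.1328]
tcp_rot: [[-0.986, 0.164, -0.0], [0.164, 0.986, 0.0], [0.0, -0.0, -1.0]]
wrist_force: [-0.4, -0.1, -0.8]
opening: 0.0552
grip_force: 38.0
```

```bash
python3 -c "
from h import *
rd(3)"
```

```text
t 19.75 slot mm [33.5  0.1  0.1] F [ 0.02  0.17 -0.78] M [ 0.02 -0.01  0.04] yaw -9.46
```

Request:
arm_command:
  deltas:
    - [[0.01,0,0],0,50]
    - [[0.02,0,0],0,50]

```text
time_s: 20.0
eef_pos: [0.5563, 0.0842, 0.1328]
tcp_rot: [[-0.986, 0.164, -0.0], [0.164, 0.986, -0.0], [0.0, -0.0, -1.0]]
wrist_force: [0.8, 0.9, -1.1]
opening: 0.0555
grip_force: 38.0
```

```bash
python3 -c "
from h import *
rd(2)"
```

```text
t 20.1 slot mm [32.6  0.2  0.1] F [-0.37  0.24 -1.73] M [ 0.06 -0.06  0.02] yaw -9.46
```

Request:
arm_command:
  deltas:
    - [[0.01,0,0],0,50]
    - [[0.02,0,0],0,50]

```text
time_s: 20.35
eef_pos: [0.5555, 0.0844, 0.1328]
tcp_rot: [[-0.986, 0.164, -0.0], [0.164, 0.986, -0.0], [0.0, -0.0, -1.0]]
wrist_force: [1.6, 0.2, -1.1]
opening: 0.0557
grip_force: 38.0
```

```bash
python3 -c "
from h import *
rd(2)"
```

```text
t 20.45 slot mm [31.9  0.2  0.1] F [ 0.21  0.16 -1.76] M [-0.04 -0.11 -0.04] yaw -9.46
```

Request:
arm_command:
  deltas:
    - [[0.01,0,0],0,50]
    - [[0.02,0,0],0,50]

```text
time_s: 20.7
eef_pos: [0.5554, 0.0844, 0.1329]
tcp_rot: [[-0.986, 0.165, 0.001], [0.165, 0.986, -0.0], [-0.001, 0.0, -1.0]]
wrist_force: [5.9, -1.0, -5.5]
opening: 0.0555
grip_force: 38.0
```

```bash
python3 -c "
from h import *
rd(2)"
```

```text
t 20.8 slot mm [31.7  0.2  0.3] F [ 5.87 -0.28 -4.61] M [-0.18 -0.99  0.02] yaw -9.47
```

The tab bears on the flap at about 6 N. I'll hold it there, ease back slightly, then let go.

Request:
arm_command:
  deltas:
    - [[0,0,0],0,50]
    - [[0,0,0],0,50]
    - [[0,0,0],0,50]
    - [[0,0,0],0,50]

```text
time_s: 21.3
eef_pos: [0.5554, 0.0844, 0.133]
tcp_rot: [[-0.986, 0.164, 0.001], [0.164, 0.986, -0.0], [-0.001, 0.0, -1.0]]
wrist_force: [5.7, -0.7, -4.1]
opening: 0.0553
grip_force: 38.0
```

```bash
python3 -c "
from h import *
rd(3)"
```

```text
t 21.45 slot mm [31.7  0.2  0.3] F [ 6.   0.1 -4.3] M [-0.23 -1.04  0.02] yaw -9.47
```

Request:
arm_command:
  deltas:
    - [[-0.03,0,0],0,50]
    - [[-0.08,0,0.01],0,50]
    - [[-0.1,0,0.025],0,50]
    - [[-0.1,0,0.035],0,50]
    - [[-0.1,0,0.035],0,50]

```text
time_s: 22.08
eef_pos: [0.5587, 0.0839, 0.1314]
tcp_rot: [[-0.986, 0.164, -0.0], [0.164, 0.986, -0.0], [0.0, -0.0, -1.0]]
wrist_force: [1.0, -0.5, -0.5]
opening: 0.0556
grip_force: 38.3
```

```bash
python3 -c "
from h import *
rd(3)"
```

```text
t 22.23 slot mm [35.   0.2 -1.3] F [-0.09 -0.14 -1.35] M [0.   0.   0.02] yaw -9.46
```

Request:
arm_command:
  deltas:
    - [[0,0,0],0,57]
    - [[0,0,0],0,60]
    - [[0,0,0],0,64]
    - [[0,0,0],0,70]
    - [[0,0,0],0,70]

```text
time_s: 22.85
eef_pos: [0.5587, 0.0838, 0.1314]
tcp_rot: [[-0.986, 0.164, -0.0], [0.164, 0.986, -0.0], [0.0, -0.0, -1.0]]
wrist_force: [-0.1, -0.4, -1.2]
opening: 0.0699
grip_force: 0.0
```

```bash
python3 - <<'E'
from h import *
im=rd(6)[:,:,::-1]
c=cv2.resize(im[145:205,280:360],(800,600),interpolation=cv2.INTER_NEAREST);cv2.imwrite("pics/r1.png",c)
print(bot.get_state()["opening"],bot.get_state()["grip_force"])
E
```

```text
t 23.15 slot mm [35.1  0.1 -1.3] F [-0.01  0.48 -0.18] M [ 0.04 -0.02  0.03] yaw -9.46
0.0698139849544527 0.0
```

View pics/r1.png

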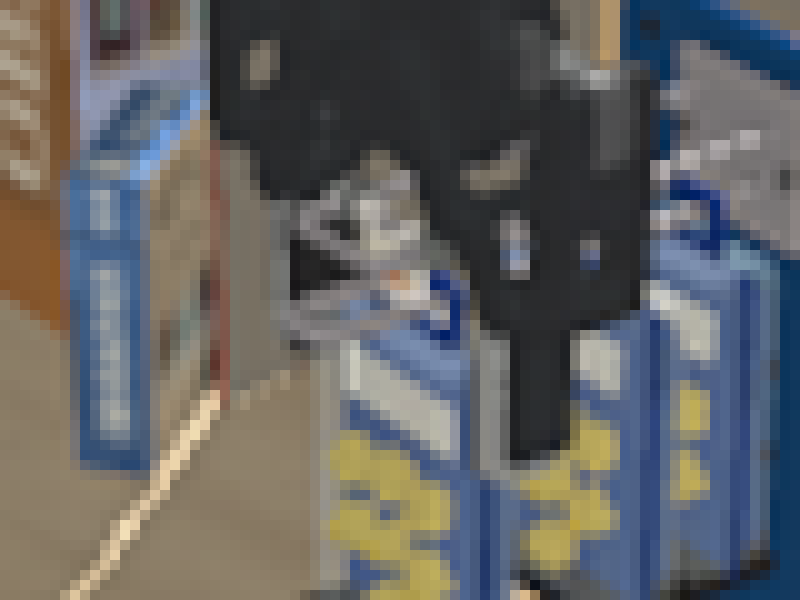

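The pack hangs with its tab around (323,176), behind the white flap at about (320,174), and the fingers are clear of it. I'll retreat straight up.

Request:
arm_command:
  deltas:
    - [[0,0,-0.2],0,70]
    - [[0,0,-0.6],0,70]
    - [[0,0,-1.2],0,70]
    - [[0,0,-2.0],0,70]
    - [[0,0,-3.0],0,70]

```text
time_s: 23.78
eef_pos: [0.5585, 0.0836, 0.2533]
tcp_rot: [[-0.986, 0.165, -0.0], [0.165, 0.986, -0.0], [0.0, -0.0, -1.0]]
wrist_force: [0.0, -0.8, 0.4]
opening: 0.0703
grip_force: 0.0
```

```bash
python3 - <<'E'
from h import *
a=rd(4);b=rd(12)
print("image change in pack area",np.abs(a[165:230,300:345].astype(int)-b[165:230,300:345]).max())
g=b[:,:,2].astype(int)-b[:,:,0]
for r in range(164,192,1):print(r,g[r,312:336].tolist())
N=np.array([.5241,.0895,.1488]);a=np.radians(-9.5);u=np.array([np.cos(a),np.sin(a),0]);n=np.array([-u[1],u[0],0])
print([proj("scene",N+.0345*u+y*n+[0,0,z]).round(1).tolist() for y in(.015,-.015) for z in(.0065,-.00575)])
E
```

```text
t 23.98 slot mm [ 35.4   0.3 120.1] F [1.02 0.65 1.31] M [0.06 0.01 0.  ] yaw -9.46
t 24.57 slot mm [3.510e+01 1.000e-01 1.186e+02] F [0.01 0.14 0.04] M [-0.    0.01  0.04] yaw -9.47
image change in pack area 3
164 [-13, -4, 1, -2, -9, -9, -4, -8, -13, -16, -19, -21, -22, -22, -19, -19, -19, -21, -20, -21, -23, 23, 85, 53]
165 [-6, -3, 2, -6, -14, -14, -11, -19, -22, -20, -20, -20, -24, -25, -19, -19, -20, -23, -22, -20, -15, -10, 0, 9]
166 [-7, -4, -1, -7, -13, -9, -7, -12, -18, -20, -21, -21, -23, -24, -22, -22, -19, -15, -13, -7, -8, -8, -8, -8]
167 [-11, -16, -16, -16, -15, -10, -4, -5, -13, -18, -12, -8, -15, -18, -15, -12, -7, -7, -7, -4, -4, -6, -9, -8]
168 [-4, -9, -16, -23, -20, -17, -16, -13, -11, -12, -3, 1, -3, -7, -6, -6, -3, -2, -4, -7, -8, -2, 23, 35]
169 [-6, -3, -6, -12, -22, -24, -25, -22, -8, -5, -1, -1, 0, 0, -1, -2, -4, -5, 3, 14, 22, 46, 68, 56]
170 [-17, -12, -4, -5, -10, -14, -13, -10, -1, -2, -2, -2, -3, -1, 0, -2, -4, -8, 12, 46, 30, 24, 6, 9]
171 [-22, -20, -15, -8, -3, -3, -1, 2, -3, -5, -7, 0, 2, -13, -12, -13, -9, -9, -4, 9, 6, 0, -14, -6]
172 [-23, -24,
[... 1501 characters left out ...]
 2, -10, -16, -13, -13, -16, -12, 17, 63, 56, 66, 65, 47, -16, -83, -87, -81, -85]
187 [-16, -12, 17, 50, 54, 62, 44, 19, -6, -16, -14, -14, -11, 11, 63, 56, 65, 62, 52, 17, -29, -60, -88, -87]
188 [-13, -22, -46, -58, -22, 54, 69, 59, 31, 3, -10, -16, -12, 10, 63, 57, 65, 61, 49, 36, 35, 6, -62, -97]
189 [-17, -48, -87, -97, -68, -2, 12, 7, 51, 47, 16, -8, -17, 10, 63, 57, 65, 61, 45, -1, -49, -23, 34, 3]
190 [-33, -82, -86, -89, -83, -65, -68, -67, -22, 54, 56, 24, 2, 17, 61, 57, 64, 61, 48, -18, -89, -62, 4, 0]
191 [-29, -73, -87, -87, -83, -83, -88, -91, -82, -19, 69, 58, 44, 40, 60, 56, 65, 61, 49, -18, -82, -76, -72, -79]
[[317.1, 169.5], [317.2, 174.3], [325.0, 174.4], [325.0, 179.2]]
```

The pack hangs still, with its tab behind the shut flap and the gripper clear, so I'm handing in.

```bash
python3 -c "
from cell import bot
print(bot.job_done())"
```

```text
the job is handed in; nothing more can be done
None
```

The blue pack is hung on the peg behind the shut flap, checked with a steady tug of about 6 N, released, and the job is handed in at about 25 s; no verdict came back.

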